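# Push the blanks home in the marking fixture and close the keeper

### The arm

A 7-joint arm with a two-finger parallel gripper is mounted at the origin on the work surface. World frame = base frame: x ahead of the robot, y to its left, z up, the work surface at z = 0. Lengths are in mm, angles in rad, forces in N, time in s.
With the tool pointing down it reaches from about 400 to 875 mm from the base axis. Payload 4.4 kg.
Tool frame: the origin (TCP) lies at the very end of the fingers, on their centre line; the grasp point (between the pads) lies 19 mm behind it; y points along the fingers, x is the direction in which the jaws open and shut, and the axes are right-handed (so a half turn about y gives the same grasp; the last joint's range is limited). The gripper opens to 85 mm and grips with 20 to 120 N. Pads are 22 mm wide; open, the fingers measure 114 mm over their backs; the gripper's body (76 mm by 85 mm) begins 54 mm behind the grasp point. The pads swing forward as they close: fully open they stand 13 mm farther back than shut.
Start: joints at [-0.066, 0.628, 0.038, 1.517, -0.027, 0.996, -0.02], TCP at [650.014, 0.027, 231.313] pointing down, gripper open.
Joint ranges: [-3.06, 3.06], [-0.37, 2.12], [-1.25, 1.32], [0.18, 2.47], [-1.1, 4.24], [0.23, 1.98], [-2.94, 2.94]. Speed limits (rad/s): [2.57, 2.57, 3.14, 3.14, 3.14, 3.14, 3.14].

### API

Orientations are given as [roll, pitch, yaw] about the fixed x, y, z axes, in that order (R = Rz(yaw) Ry(pitch) Rx(roll)).
In Python, from cell import ctrl, get_image, nets gives the robot as it stands. The module is installed in compiled form; this text tells all that it offers.
- The arm moves only by the tool step_arm, never from a script. Its argument "moves" is text: rows parted by semicolons, each of 7 numbers parted by spaces: the shift along the tool's x, y, z normalised to -1 to 1, where 1 is 0.05 m, then the turn, a rotation vector about the tool's x, y, z normalised to -1 to 1, where 1 is 0.12 rad, then the opening, from 0 (shut) to 1 (fully open). A call has 1 to 20 rows; each row shifts and turns the commanded pose from where the row before left it, along the tool's axes as they then stand; what a row does not reach is not made up. A row lasts 1/10 s, in which the tool goes at most 50 mm and 8.59 degrees, less where a joint would pass 70% of its speed; a pose out of reach is approached as far as the arm can. A call with a number of a shift or a turn outside -1 to 1 is refused whole. A call with a gripper value outside its range is refused whole. The fingers move at their own pace and stop on an object; the grip force is fixed at half the most. Time passes only in rows, so rows that do not move let the fingers close. It gives the time, the measured TCP pose, the force and the opening at its end, in the units of the state.
- ctrl.read_state(): the state, without advancing time (a new reading comes with each control period).
- get_image(name): name is "scene" or "side" or "wrist"; returns a dict with "color" (384x512x3 uint8, blue, green, red), "vertical_fov" (degrees; the focal length in pixels is half the picture's height over the tangent of half this angle, whatever the lens; pixels are square), "cx", "cy" (the principal point, pixels), "R" (3x3) and "t" (3): a world point X has camera coordinates R X + t; the wrist camera has in their place "T_tool_cam" (4x4, takes a point from camera to tool coordinates, whose origin is the TCP and whose axes are the tool frame's). Camera axes: x right, y down, z forward; pixel columns grow to the right and rows downward; lengths in mm; the calibration is good to about 2 mm. A picture is of the moment at which its call begins: read the wrist's pose just before it. There is no depth.
- ctrl.finish_job(): hands the job in, once; it reports no verdict.
Trained networks look in a picture, given as the dict that the camera call returned (one of the last four; its "shot" number tells which), for a name from the list of things; names that differ only in an ending like _2 or _b are one class to them, and where a whole thing is asked for, a point or a joint stands for the part that bears it (a point fixed in the world has none). Each returns a list of dicts, best first, with "conf" (0 to 1); they miss things now and then, are a little off and sometimes report something else, mostly with a low value. They report only what shows in the picture. A call takes as long as a camera call. They do not tell look-alikes from the thing itself.
- nets.find_in(picture, target): "position" ([x, y, z] in mm, in world coordinates, good to about 4 mm: the middle of the surface that is visible of it).
- nets.cut_out(picture, target): "pixels" (384x512 bool, what is visible of it).
- nets.place_of(picture, target): "position" ([x, y, z] in mm, in world coordinates, good to about 4 mm: a listed point, or the origin of a listed thing).
The state is a dict: "clock": time; "qpos": joint angles; "qd": joint speeds; "tau": joint torques, N m; "eef_pos": TCP position; "tool_rot": TCP orientation; "force": force on the tool from outside, world axes, zero at the start; "torque": the same for the moment, N m; "width": finger opening in mm.
Only numpy, scipy, OpenCV 4.12 (cv2) and the standard library are available. Lean on these libraries where they do the work, as an engineer would, in place of code of your own. Each camera call takes 0.05 s, during which the arm holds its last target.

### The job

Without gripping or lifting anything, push the row of four aluminium blanks from behind along the fixture's channel, all together as one train, until the first is against the end stop and all four touch. Then push the keeper's pin round until the keeper bar lies fully closed across the channel behind the last blank, and let go. Leave the other things on the table where they are.

Things in the scene. Friction and masses are not known exactly. Their poses are not given: they have to be found in the camera images.
- fixture: Fixed marking fixture: dark steel plate 345 (x) x 110 (y) x 8 mm, origin mid-underside on the table. A channel along its x at y = 0: floor 8 mm above the table, between two steel guide strips 43 mm apart (6 mm wide, tops 16 mm above the table), open at the -x end, closed by a stop block at +x. The blanks slide in it with 1.5 mm play each side, tops 33 mm above the table; moving all four takes up to 5 N.
- stop_face (a point): Point on the face of the steel stop block (70 mm across, top 30 mm above the table), mid-channel at floor level: fixture (150, 0, 8) mm. The row of blanks starts 60 to 110 mm short of it.
- blank1: First (nearest the stop) of four identical bare aluminium blanks lying in the channel, 36 mm along the channel, 40 mm across it, 25 mm tall, about 90 g (varies); origin at the centre of the underside, axes parallel to the fixture's. Home: origin at fixture x = 132 mm.
- blank2: Second of four identical bare aluminium blanks lying in the channel, 36 mm along the channel, 40 mm across it, 25 mm tall, about 90 g (varies); origin at the centre of the underside, axes parallel to the fixture's. Home: origin at fixture x = 96 mm.
- blank3: Third of four identical bare aluminium blanks lying in the channel, 36 mm along the channel, 40 mm across it, 25 mm tall, about 90 g (varies); origin at the centre of the underside, axes parallel to the fixture's. Home: origin at fixture x = 60 mm.
- blank4: Last (farthest from the stop) of four identical bare aluminium blanks lying in the channel, 36 mm along the channel, 40 mm across it, 25 mm tall, about 90 g (varies); origin at the centre of the underside, axes parallel to the fixture's. Home: origin at fixture x = 24 mm.
- keeper (a joint): Keeper angle, rad: a flat steel bar swinging level about point keeper_pivot. 0 = fully open, 2.2 = closed, both hard limits; grows counter-clockwise from above. The bar points from pivot to pin at 2.512 + value from fixture +x, counter-clockwise: open, back and outwards; closed, straight across the channel to fixture -y. Starts at 0 to 0.4, stays where left, takes about 1 N at the pin.
- keeper_pivot (a point): The keeper's pivot axis beside the channel, fixture (-3, +34) mm. The bar is 10 mm wide, 70 mm long, 18 to 26 mm above the table, over the guide strips. Closed, it lies 4 mm behind the last blank if the blanks are home; if they are not, it meets the blank and cannot close.
- keeper_pin (a point): Middle of the keeper's upright steel pin, by which it is swung: 10 mm diameter, 26 to 56 mm above the table, centre 62 mm from the pivot. This point is 41 mm above the table. Closed, the pin stands at fixture (-3, -28) mm.
- jar: Bystander: white closed jar, 52 mm diameter, 70 mm tall, upright; origin at the centre of the underside.
- mouse: Bystander: black round computer mouse, 60 mm diameter, 31 mm tall; origin at the centre of the underside.
- sleeve: Bystander: dark steel cup-shaped sleeve, 48 mm diameter, 45 mm tall, open at the top; origin at the centre of the underside.
Not all that is in view belongs to the job. Leave any orange look-alike of the blank4 alone.

How it is judged (in metres and radians):
On the way, in this order (a step that is already met when the one before it is completed fails the run):
1. all four blanks are home against the stop, the keeper not yet closed (x of blank1 in the frame of fixture above 0.129 m and x of blank2 in the frame of fixture above 0.093 m and x of blank3 in the frame of fixture above 0.057 m and x of blank4 in the frame of fixture above 0.021 m and value of joint keeper below 1.9 rad), for 0.2 s.
2. the keeper is closed (value of joint keeper above 2.08 rad), for 0.2 s.
At the end, for the whole second after the job is handed in: All four blanks rest flat in the channel, each within 3 mm of its home position against the stop or the blank ahead (4 mm sideways), and the keeper is closed across the channel to within 0.12 rad of its limit (above 2.08) (x of blank1 in the frame of fixture above 0.129 m and x of blank2 in the frame of fixture above 0.093 m and x of blank3 in the frame of fixture above 0.057 m and x of blank4 in the frame of fixture above 0.021 m and z of each of blank1, blank2, blank3, blank4 in the frame of fixture below 0.011 m and y of blank1 in the frame of fixture between -0.004 and 0.004 m and angle between each of blank1, blank2, blank3, blank4's own z axis and vertical below 0.08 rad and linear speed of each of blank1, blank2, blank3, blank4 below 0.01 m/s and y of blank2 in the frame of fixture between -0.004 and 0.004 m and y of blank3 in the frame of fixture between -0.004 and 0.004 m and y of blank4 in the frame of fixture between -0.004 and 0.004 m and value of joint keeper above 2.08 rad); the robot touches nothing.
It fails at once if a blank is lifted more than 8 mm off the channel floor or tipped (z of any of blank1, blank2, blank3, blank4 in the frame of fixture above 0.016 m or angle between any of blank1, blank2, blank3, blank4's own z axis and vertical above 0.35 rad).
It fails at once if the row is pulled apart: a gap of more than about 6 mm opens between neighbours (distance between blank1 and blank2 above 0.042 m or distance between blank2 and blank3 above 0.042 m or distance between blank3 and blank4 above 0.042 m).
It fails at once if a bystander is moved more than 20 mm or tipped over (distance of any of jar, mouse, sleeve from where it was at the start of the episode above 0.02 m or angle between any of jar, mouse, sleeve's own z axis and vertical above 0.4 rad).
It also fails if it takes over 51 s, if anything falls off the work surface, if the arm or the gripper's body presses on something with over 40 N, if the wrist force passes 120 N, or if a joint passes its speed limit or range.

## Working session

There is one attempt and no reset: what is moved stays moved. The work goes in short steps, Python scripts to look and compute and a tool call to move; the robot and the scene stay as the last step left them, time stands still between calls to the robot, and variables do not carry over. Pictures are saved under pics/ and viewed, and the job is handed in when it is done.

Besides the shell and the picture viewer there is one more tool, called after "Request:" as name(argument=value, ...) on one line, values as JSON. step_arm: Moves the arm, as the interface text tells. Scaled input: -1 to 1 covers 0.05 m each way for a shift and 0.12 rad each way for a turn. Its arguments: {"type":"object","properties":{"moves":{"type":"string"}},"required":["moves"]}

```bash
mkdir -p pics
cat > h.py <<'E'
import numpy as np, cv2
from cell import ctrl,get_image,nets
def proj(p,X):
    c=np.array(p["R"])@np.array(X,float)+np.array(p["t"]).ravel()
    f=192/np.tan(np.radians(p["vertical_fov"])/2)
    return np.array([p["cx"]+f*c[0]/c[2],p["cy"]+f*c[1]/c[2]])
def unproj(p,uv,z):
    f=192/np.tan(np.radians(p["vertical_fov"])/2)
    R=np.array(p["R"]);t=np.array(p["t"]).ravel()
    d=R.T@np.array([(uv[0]-p["cx"])/f,(uv[1]-p["cy"])/f,1]);o=-R.T@t
    return o+d*(z-o[2])/d[2]
E
python3 - <<'E'
from h import *
s=ctrl.read_state();print(s)
for n in("scene","side","wrist"):
    p=get_image(n);cv2.imwrite(f"pics/a_{n}.png",p["color"])
    print(n,{k:v for k,v in p.items() if k!="color"})
    for t in["fixture","stop_face","blank1","blank2","blank3","blank4","keeper","keeper_pivot","keeper_pin","jar","mouse","sleeve"]:
        try:
            r=nets.place_of(p,t);print(t,[(np.round(q["position"]).tolist(),round(q["conf"],2)) for q in r][:5])
        except Exception as e: print(t,e)
E
```

```text
{'clock': 0.0, 'qpos': array([-0.06576559,  0.62932629,  0.03842721,  1.51838791, -0.02701269,
        0.99632009, -0.02002186]), 'qd': array([-1.78563368e-04,  6.24536461e-05, -8.46921482e-04,  2.42536919e-03,
       -8.74549343e-04, -4.66064456e-04,  1.66864693e-03]), 'tau': array([-1.11932164e-03, -5.63405585e+01,  1.22606792e+00, -1.93450052e+01,
        1.09587883e-02,  1.05136272e-02, -8.84369996e-06]), 'eef_pos': array([6.49357732e+02, 1.83976078e-02, 2.30395322e+02]), 'tool_rot': array([-1.57080204e+00,  1.92427245e-03, -5.17078860e-05]), 'force': array([-0.84247786, -0.22454425, -0.36846626]), 'torque': array([-0.05302773, -0.00984824, -0.0310185 ]), 'width': 85.28416673516625}
scene {'vertical_fov': 45.414272209784784, 'cx': 254.3077790286333, 'cy': 191.75971117877197, 'R': array([[-0.51075419,  0.85971873,  0.00372293],
       [ 0.58454037,  0.35044114, -0.73178109],
       [-0.63043057, -0.37158405, -0.68152959]]), 't': array([ 281.9797594 , -287.7574362 , 1700.48799935]), 'shot': 1}
fixture [([555.0, 71.0, 5.0], 0.59)]
stop_face [([596.0, 214.0, 12.0], 0.78)]
blank1 [([5
[... 2842 characters left out ...]
542.0, 30.0, 7.0], 0.65), ([565.0, 106.0, 8.0], 0.56)]
blank2 [([571.0, 136.0, 7.0], 0.95), ([544.0, 63.0, 5.0], 0.89), ([721.0, 17.0, 6.0], 0.7), ([542.0, 30.0, 7.0], 0.65), ([565.0, 106.0, 8.0], 0.56)]
blank3 [([571.0, 136.0, 7.0], 0.95), ([544.0, 63.0, 5.0], 0.89), ([721.0, 17.0, 6.0], 0.7), ([542.0, 30.0, 7.0], 0.65), ([565.0, 106.0, 8.0], 0.56)]
blank4 [([571.0, 136.0, 7.0], 0.95), ([544.0, 63.0, 5.0], 0.89), ([721.0, 17.0, 6.0], 0.7), ([542.0, 30.0, 7.0], 0.65), ([565.0, 106.0, 8.0], 0.56)]
keeper it knows: blank, fixture, jar, keeper_pin, keeper_pivot, mouse, sleeve, stop_face
keeper_pivot [([522.0, 76.0, 21.0], 0.64)]
keeper_pin [([478.0, 32.0, 41.0], 0.84)]
jar []
mouse []
sleeve []
```

Run:
```python
import cv2
a=cv2.imread("pics/a_scene.png")[60:330,100:450];cv2.imwrite("pics/a1.png",cv2.resize(a,None,fx=2.2,fy=2.2))
a=cv2.imread("pics/a_side.png");cv2.imwrite("pics/a2.png",cv2.resize(a,None,fx=1.5,fy=1.5))
```

```text
(no output)
```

View pics/a1.png

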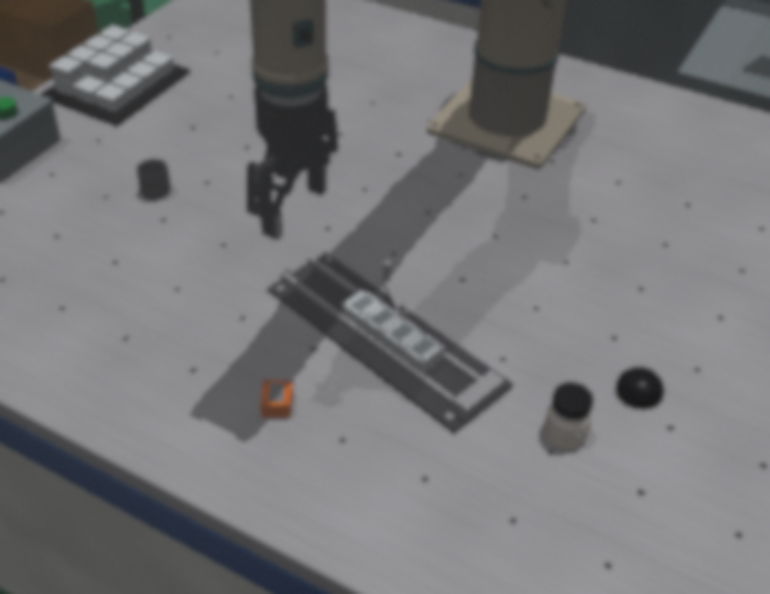

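View pics/a2.png

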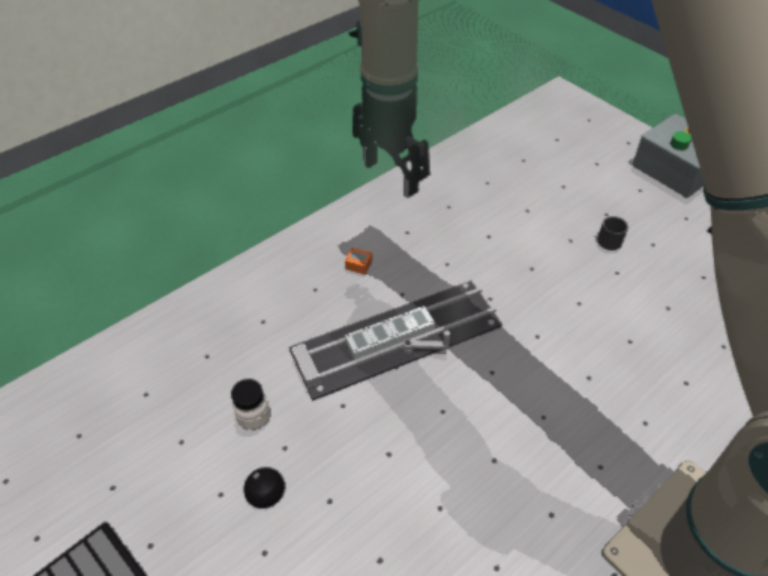

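View pics/a_wrist.png

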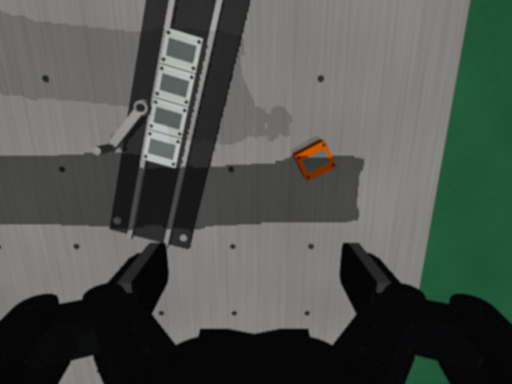

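```bash
cat >> h.py <<'E'
def Rot(rpy):
    from scipy.spatial.transform import Rotation as Ro
    return Ro.from_euler('xyz',rpy).as_matrix()
def wcam(p,s):
    T=np.eye(4);T[:3,:3]=Rot(s["tool_rot"]);T[:3,3]=s["eef_pos"]
    C=T@np.array(p["T_tool_cam"]);q=dict(p);q["R"]=C[:3,:3].T;q["t"]=-C[:3,:3].T@C[:3,3];return q
E
python3 - <<'E'
from h import *
import pickle
s=ctrl.read_state();p=get_image("wrist");q=wcam(p,s);pickle.dump(q,open("q1.pkl","wb"))
P=[(524,73),(523,76),(522,76)]
a=np.radians(74.5);ex=np.array([np.cos(a),np.sin(a)]);ey=np.array([-ex[1],ex[0]])
piv=np.mean(P,0);o=piv+3*ex-34*ey
o2=np.mean([(596,214),(595,212)],0)-150*ex
print(o,o2);o=(o+o2)/2
img=cv2.resize(p["color"][0:260,80:280],None,fx=3,fy=3,interpolation=cv2.INTER_CUBIC)
def w(x,y,z):return np.r_[o+x*ex+y*ey,z]
def line(A,B,c):
    f=lambda X:tuple(int(v) for v in ((proj(q,X)-[80,0]+.5)*3-.5))
    cv2.line(img,f(A),f(B),c,1)
for y in(-55,55):line(w(-172.5,y,8),w(100,y,8),(0,0,255))
line(w(-172.5,-55,8),w(-172.5,55,8),(0,0,255))
for y in(-21.5,21.5):line(w(-172.5,y,16),w(100,y,16),(0,255,0))
line(w(-3,34,26),w(-3-62*np.cos(.524),34+62*.5,26),(255,0,0))
cv2.imwrite("pics/b.png",img)
E
```

```text
[556.56515054  68.80478657] [555.41424359  68.45543202]
```

View pics/b.png

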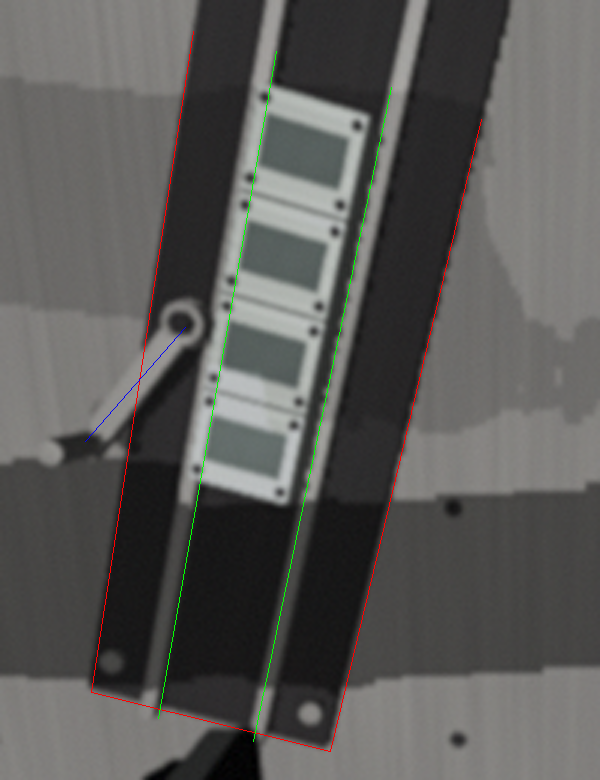

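```bash
cat >> h.py <<'E'
A0=np.radians(74.4);O=np.array([556.0,68.6]);EX=np.array([np.cos(A0),np.sin(A0)]);EY=np.array([-EX[1],EX[0]])
def tofix(X): d=np.array(X)[:2]-O;return np.array([d@EX,d@EY])
def tow(x,y): return O+x*EX+y*EY
E
python3 - <<'E'
from h import *
import pickle
q=pickle.load(open("q1.pkl","rb"))
z=lambda u,v:((u+.5)/3-.5+80,(v+.5)/3-.5)
for n,uv,h in[("b4 rear l",(193,481),33),("b4 rear r",(285,504),33),("b1 front l",(267,86),33),("b1 front r",(370,116),33),("pin",(50,453),56),("piv",(180,322),26),("c1",(91,690),8),("c2",(331,751),8),("eL",(196,30),8),("eR",(510,0),8),("eR2",(390,497),8)]:
    print(n,np.round(tofix(unproj(q,z(*uv),h)),1))
print(tow(-100,0),tow(-57,65))
E
```

```text
b4 rear l [-59.   18.9]
b4 rear r [-58.3 -17.7]
b1 front l [85.2 17.5]
b1 front r [ 85.7 -19.3]
pin [-57.1  63.1]
piv [-1.7 36.3]
c1 [-171.5   55.2]
c2 [-171.9  -55.4]
eL [100.6  54.3]
eR [141.1 -54.8]
eR2 [-49.6 -54.6]
[529.10801794 -27.71625668] [478.06600338  31.17952203]
```

Request:
step_arm(moves="-0.4 0.4 -0.077 0 0 0 0; -0.4 0.4 -0.077 0 0 0 0; -0.4 0.4 -0.077 0 0 0 0; -0.4 0.4 -0.077 0 0 0 0; -0.4 0.4 -0.077 0 0 0 0; -0.4 0.4 -0.077 0 0 0 0; 0 0 0 0 0.567 0 0; 0 0 0 0 0.567 0 0; 0 0 0 0 0.567 0 0; 0 0 0 0 0.567 0 0; 0 0 0 0 0 0 0; 0 0 0 0 0 0 0; 0 0 0 0 0 0 0")

```text
clock: 3.15
eef_pos: [530.1, -23.0, 111.4]
tool_rot: [-1.571, -0.0, -0.271]
force: [0.4, -0.2, -0.3]
width: -0.1
```

```bash
cat > look.py <<'E'
from h import *
import sys
s=ctrl.read_state();n=sys.argv[1]
print(s["clock"],"tcp",s["eef_pos"].round(1),s["tool_rot"].round(3),"F",s["force"].round(1),"w",round(s["width"],1),"fix",tofix(s["eef_pos"]).round(1))
p=get_image("wrist");cv2.imwrite(f"pics/{n}_w.png",p["color"])
p2=get_image("scene");p3=get_image("side")
a=cv2.resize(p2["color"][150:290,200:350],None,fx=2.6,fy=2.6,interpolation=2)
b=cv2.resize(p3["color"][150:290,180:350],None,fx=2.34,fy=2.6,interpolation=2)
cv2.imwrite(f"pics/{n}_s.png",np.hstack([a,b]))
E
python3 look.py c
```

```text
3.15 tcp [530.1 -23.  111.4] [-1.571 -0.    -0.271] F [ 0.4 -0.2 -0.3] w -0.1 fix [-95.2   0.3]
```

View pics/c_w.png

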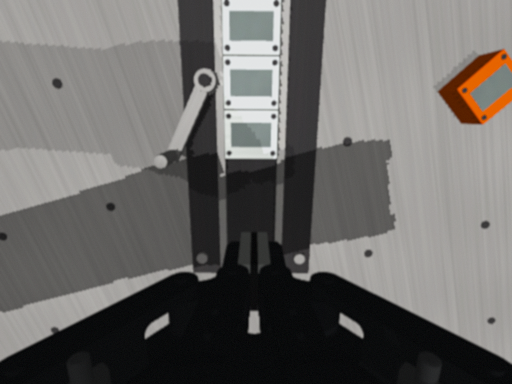

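View pics/c_s.png

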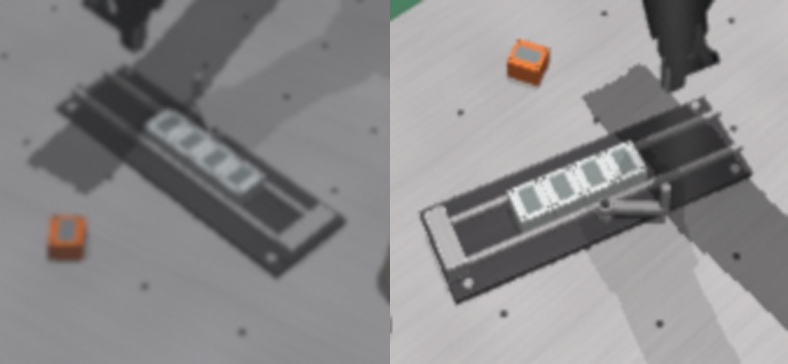

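Request:
step_arm(moves="0 0.462 0 0 0 0 0; 0 0.462 0 0 0 0 0; 0 0.462 0 0 0 0 0; 0 0.462 0 0 0 0 0; 0 0 0 0 0 0 0; 0 0 0.15 0 0 0 0; 0 0 0.15 0 0 0 0; 0 0 0.06 0 0 0 0; 0 0 0.06 0 0 0 0; 0 0 0.06 0 0 0 0; 0 0 0.06 0 0 0 0; 0 0 0.06 0 0 0 0")

```text
clock: 4.5
eef_pos: [538.0, 4.9, 19.1]
tool_rot: [-1.572, -0.0, -0.273]
force: [-0.2, -2.2, 1.6]
width: -0.0
```

```bash
python3 look.py d
```

```text
4.5 tcp [538.    4.9  19.1] [-1.572 -0.    -0.273] F [-0.2 -2.2  1.6] w -0.0 fix [-66.2   0.2]
```

View pics/d_w.png

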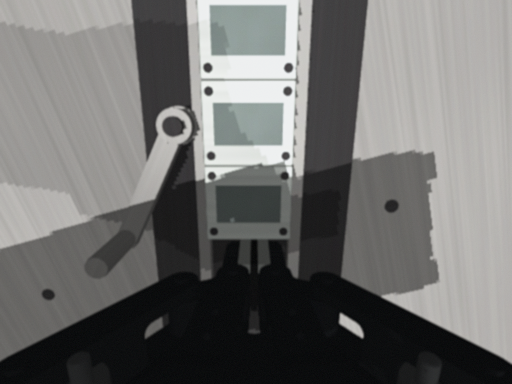

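View pics/d_s.png

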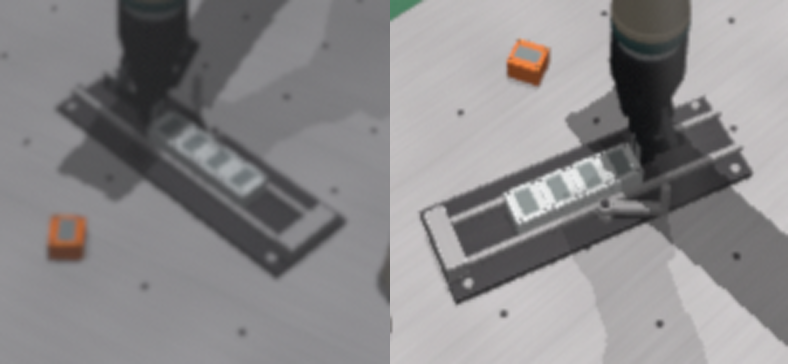

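Request:
step_arm(moves="0 0 0.06 0 0 0 0; 0 0 0.06 0 0 0 0; 0 0 0.06 0 0 0 0; 0 0 0.06 0 0 0 0; 0 0 0.06 0 0 0 0; 0 0 0.06 0 0 0 0; 0 0 0.06 0 0 0 0; 0 0 0.06 0 0 0 0; 0 0 0.06 0 0 0 0; 0 0 0.06 0 0 0 0; 0 0 0.06 0 0 0 0; 0 0 0.06 0 0 0 0; 0 0 0.06 0 0 0 0; 0 0 0.06 0 0 0 0; 0 0 0.06 0 0 0 0; 0 0 0.06 0 0 0 0; 0 0 0.06 0 0 0 0")

```text
clock: 6.35
eef_pos: [551.8, 55.2, 18.9]
tool_rot: [-1.571, 0.0, -0.272]
force: [-1.6, -2.0, 1.8]
width: -0.3
```

```bash
python3 look.py e
```

```text
6.35 tcp [551.8  55.2  18.9] [-1.571  0.    -0.272] F [-1.6 -2.   1.8] w -0.3 fix [-14.    0.4]
```

View pics/e_w.png

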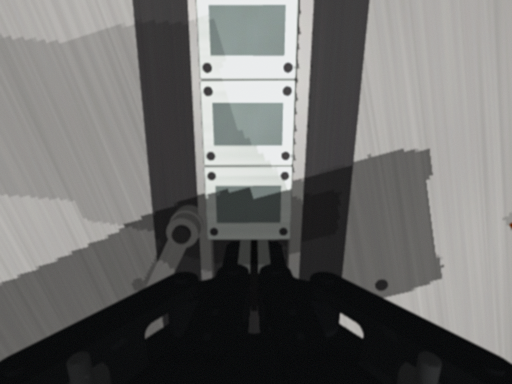

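View pics/e_s.png

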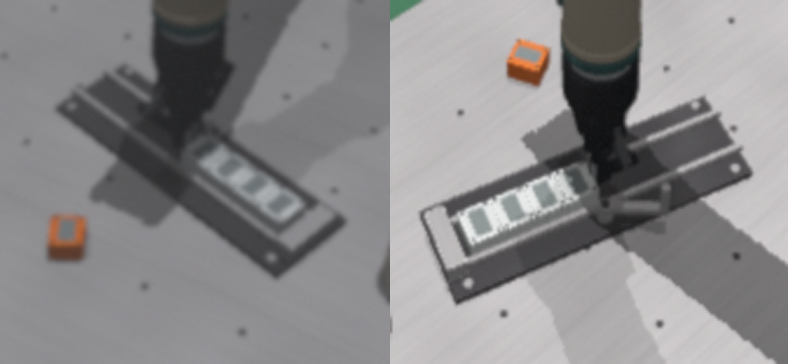

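Request:
step_arm(moves="0 0 0.03 0 0 0 0; 0 0 0.03 0 0 0 0; 0 0 0.03 0 0 0 0; 0 0 0.03 0 0 0 0; 0 0 0.03 0 0 0 0")

```text
clock: 7.0
eef_pos: [553.7, 62.3, 18.8]
tool_rot: [-1.571, 0.0, -0.272]
force: [-1.0, -1.3, 1.3]
width: -0.0
```

Request:
step_arm(moves="0 0 0.02 0 0 0 0; 0 0 0.02 0 0 0 0")

```text
clock: 7.2
eef_pos: [554.3, 64.3, 18.9]
tool_rot: [-1.571, 0.0, -0.272]
force: [-0.4, -2.0, 0.4]
width: 0.1
```

Request:
step_arm(moves="0 0 0.02 0 0 0 0; 0 0 0.02 0 0 0 0")

```text
clock: 7.4
eef_pos: [554.3, 64.4, 18.9]
tool_rot: [-1.573, 0.001, -0.273]
force: [-1.1, -7.0, 2.4]
width: -0.5
```

Request:
step_arm(moves="0 0 0.02 0 0 0 0; 0 0 0 0 0 0 0; 0 0 0 0 0 0 0")

```text
clock: 7.7
eef_pos: [554.3, 64.4, 18.9]
tool_rot: [-1.574, 0.001, -0.274]
force: [-2.9, -7.1, 1.3]
width: -0.1
```

```bash
python3 look.py f
```

```text
7.7 tcp [554.3  64.4  18.9] [-1.574e+00  1.000e-03 -2.740e-01] F [-2.9 -7.1  1.3] w -0.1 fix [-4.5  0.5]
```

View pics/f_s.png

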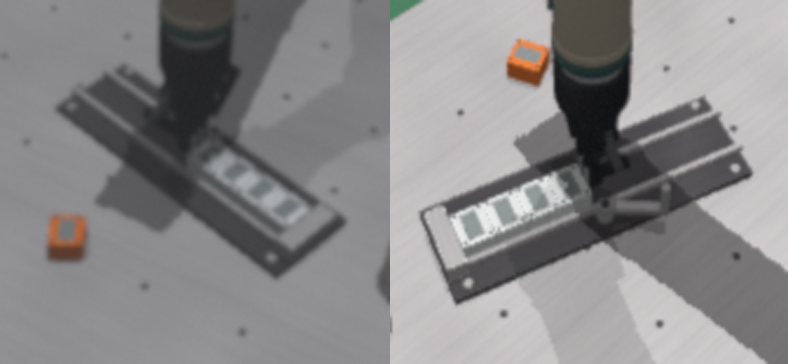

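Request:
step_arm(moves="0 0 -0.2 0 0 0 0; 0 0 -0.24 0 0 0 0; 0 0 -0.24 0 0 0 0; 0 -0.4 0 0 0 0 0; 0 -0.5 0 0 0 0 0; 0 -0.5 0 0 0 0 0; 0 0 0 0 -0.872 0 0; 0 0 0 0 -0.872 0 0; 0 0 0 0 -0.872 0 0; 0 0 0 0 -0.872 0 0; 0 0 0 0 -0.872 0 0; -0.4 0 0.05 0 0 0 0; -0.4 0 0.05 0 0 0 0; -0.4 0 0.05 0 0 0 0; -0.4 0 0.05 0 0 0 0; -0.4 0 0.03 0 0 0 0; 0 0 0 0 0 0 0; 0 0 0 0 0 0 0")

```text
clock: 9.65
eef_pos: [447.3, 20.3, 89.2]
tool_rot: [-1.571, -0.002, 0.25]
force: [1.6, -0.6, 0.3]
width: 0.1
```

```bash
python3 look.py g
python3 - <<'E'
from h import *
s=ctrl.read_state()
for n in("wrist","side","scene"):
    p=get_image(n)
    for t in("keeper_pin","keeper_pivot"):print(n,t,[(np.round(q["position"],1).tolist(),round(q["conf"],2)) for q in nets.place_of(p,t)][:2])
E
```

```text
9.65 tcp [447.3  20.3  89.2] [-1.571 -0.002  0.25 ] F [ 1.6 -0.6  0.3] w 0.1 fix [-75.7  91.8]
wrist keeper_pin [([477.3, 29.5, 39.6], 0.57)]
wrist keeper_pivot [([521.1, 72.6, 18.5], 0.74), ([583.7, 167.7, 10.6], 0.62)]
side keeper_pin [([478.7, 30.3, 36.8], 0.44)]
side keeper_pivot [([518.9, 77.5, 21.4], 0.76)]
scene keeper_pin [([476.5, 32.9, 39.5], 0.6)]
scene keeper_pivot [([525.3, 73.8, 24.6], 0.69)]
```

View pics/g_w.png

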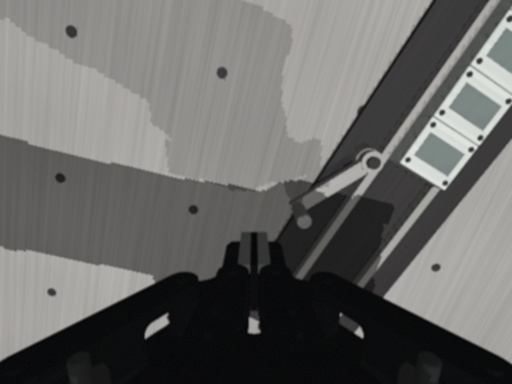

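View pics/g_s.png

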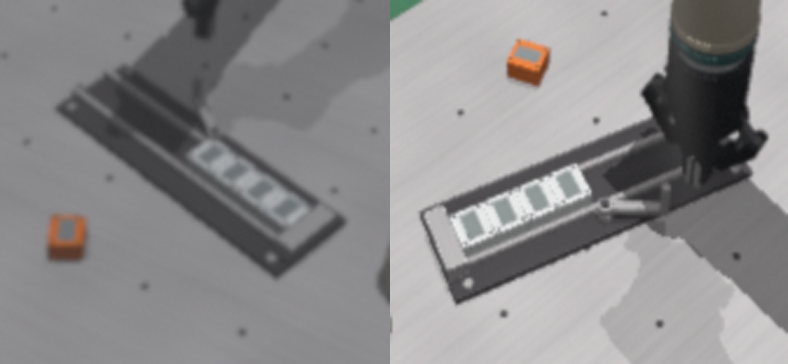

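Request:
step_arm(moves="0 0.26 0.03 0 0 0 0; 0 0.4 0.02 0 0 0 0; 0 0.4 0 0 0 0 0; 0 0 0 0 0 0 0; 0.08 0 0 0 0 0 0; 0.08 0 0 0 0 0 0; 0 0 0 0 0 0 0")

```text
clock: 10.95
eef_pos: [454.6, 24.2, 42.6]
tool_rot: [-1.574, 0.001, 0.251]
force: [-0.6, -0.3, -0.0]
width: 0.1
```

```bash
python3 look.py i
```

```text
10.95 tcp [454.6  24.2  42.6] [-1.574e+00  1.000e-03  2.510e-01] F [-0.6 -0.3 -0. ] w 0.1 fix [-70.   85.7]
```

View pics/i_w.png

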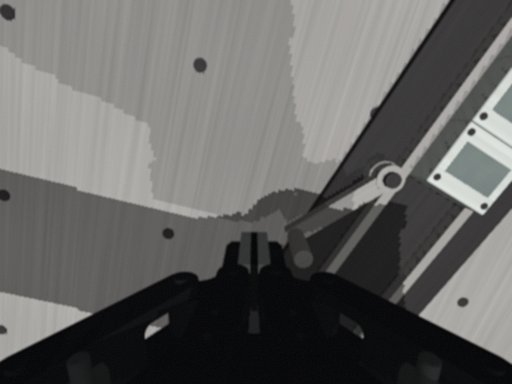

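View pics/i_s.png

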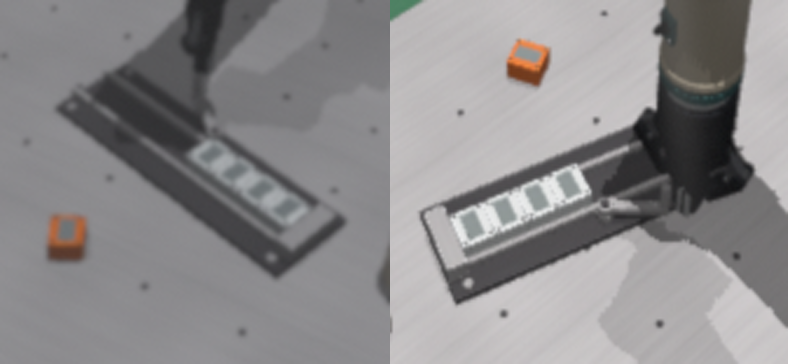

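Request:
step_arm(moves="0.05 0.06 0 0 0 0 0; 0.05 0.06 0 0 0 0 0; 0.06 0 -0.09 0 0 0 0; 0.06 0 -0.09 0 0 0 0; 0.077 0 -0.077 0 0 0 0; 0.077 0 -0.077 0 0 0 0; 0.088 0 -0.062 0 0 0 0; 0.088 0 -0.062 0 0 0 0; 0 0 0 0 0 0 0")

```text
clock: 12.0
eef_pos: [486.8, 8.1, 35.9]
tool_rot: [-1.574, 0.001, 0.25]
force: [-1.2, -0.4, -0.2]
width: -0.2
```

```bash
python3 look.py j
```

```text
12.0 tcp [486.8   8.1  35.9] [-1.574e+00  1.000e-03  2.500e-01] F [-1.2 -0.4 -0.2] w -0.2 fix [-76.9  50.4]
```

View pics/j_w.png

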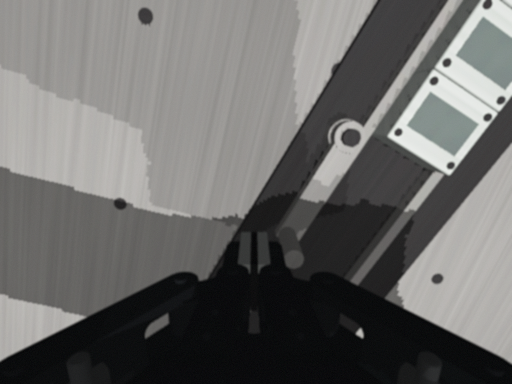

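View pics/j_s.png

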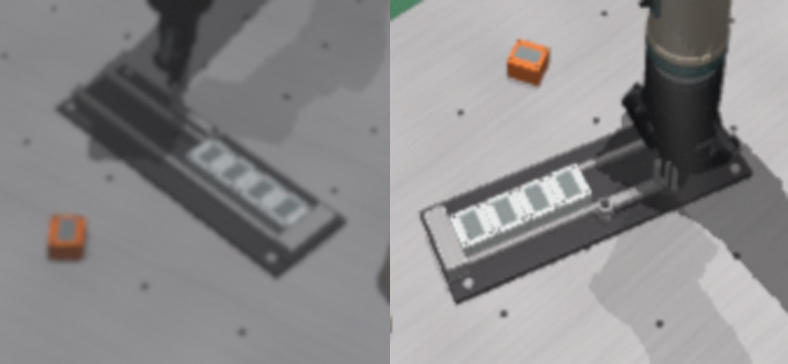

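Request:
step_arm(moves="0.098 0 -0.045 0 0 0 0; 0.098 0 -0.045 0 0 0 0; 0.105 0 -0.028 0 0 0 0; 0.105 0 -0.028 0 0 0 0; 0.108 0 -0.01 0 0 0 0; 0.108 0 -0.01 0 0 0 0; 0.108 0 0.01 0 0 0 0; 0.108 0 0.01 0 0 0 0; 0 0 0 0 0 0 0")

```text
clock: 13.05
eef_pos: [529.1, 12.7, 35.7]
tool_rot: [-1.573, 0.001, 0.252]
force: [-1.0, -0.3, 0.1]
width: 0.1
```

```bash
python3 look.py k
```

```text
13.05 tcp [529.1  12.7  35.7] [-1.573e+00  1.000e-03  2.520e-01] F [-1.  -0.3  0.1] w 0.1 fix [-61.1  10.9]
```

View pics/k_w.png

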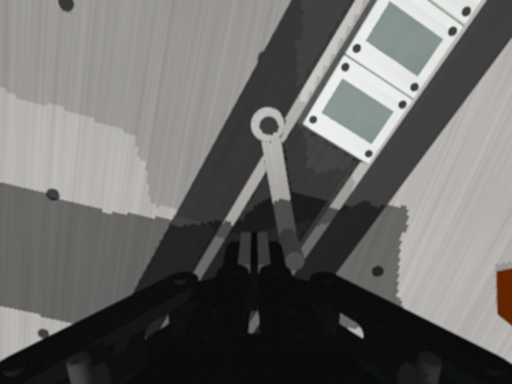

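View pics/k_s.png

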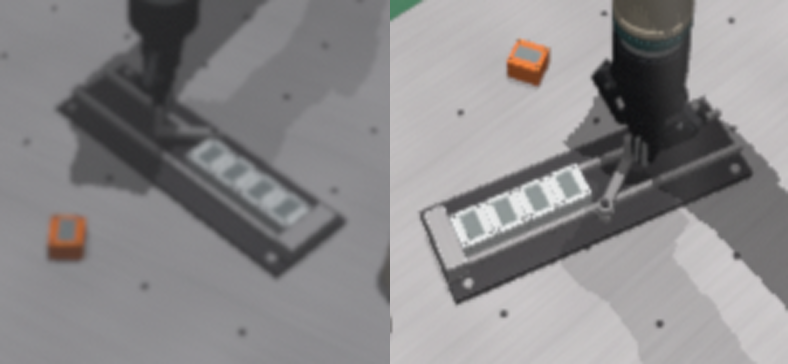

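Request:
step_arm(moves="0.105 0 0.028 0 0 0 0; 0.105 0 0.028 0 0 0 0; 0.098 0 0.045 0 0 0 0; 0.098 0 0.045 0 0 0 0; 0.088 0 0.062 0 0 0 0; 0.088 0 0.062 0 0 0 0; 0.077 0 0.077 0 0 0 0; 0 0 0 0 0 0 0")

```text
clock: 14.0
eef_pos: [556.0, 38.2, 35.5]
tool_rot: [-1.573, 0.002, 0.252]
force: [0.7, 0.2, 0.3]
width: 0.3
```

```bash
python3 look.py l
```

```text
14.0 tcp [556.   38.2  35.5] [-1.573  0.002  0.252] F [0.7 0.2 0.3] w 0.3 fix [-29.2  -8.2]
```

View pics/l_w.png

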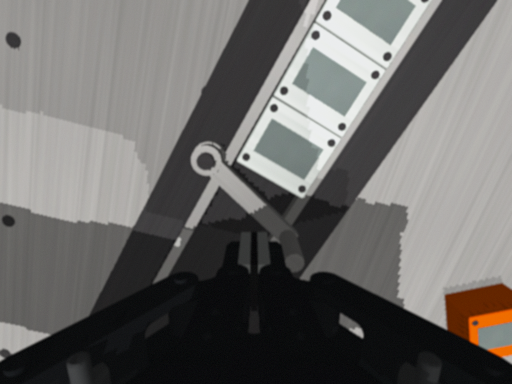

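View pics/l_s.png

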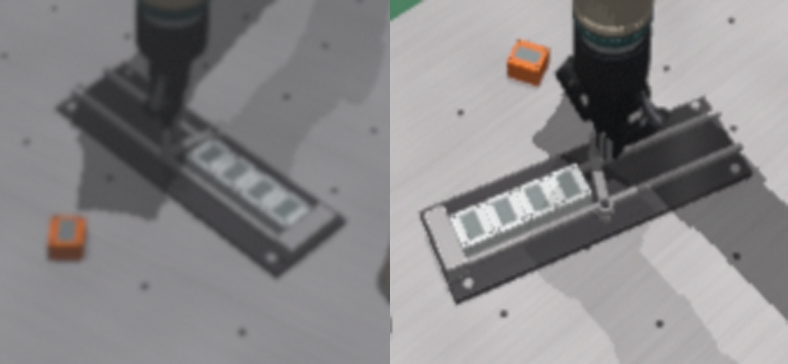

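Request:
step_arm(moves="0.061 0 0.086 0 0 0 0; 0.061 0 0.086 0 0 0 0; 0.061 0 0.086 0 0 0 0; 0.03 0 0.03 0 0 0 0; 0 0 0 0 0 0 0")

```text
clock: 14.65
eef_pos: [561.9, 54.3, 35.3]
tool_rot: [-1.573, 0.004, 0.252]
force: [-0.6, 1.3, 0.4]
width: -0.4
```

Request:
step_arm(moves="0.04 0 0.04 0 0 0 0; 0.03 0 0.03 0 0 0 0; 0 0 0 0 0 0 0; 0 0 0 0 0 0 0")

```text
clock: 15.05
eef_pos: [561.9, 55.3, 35.0]
tool_rot: [-1.575, 0.01, 0.25]
force: [-5.3, -4.4, 2.9]
width: 0.1
```

```bash
python3 look.py m
```

```text
15.05 tcp [561.9  55.3  35. ] [-1.575  0.01   0.25 ] F [-5.3 -4.4  2.9] w 0.1 fix [-11.2  -9.3]
```

View pics/m_w.png

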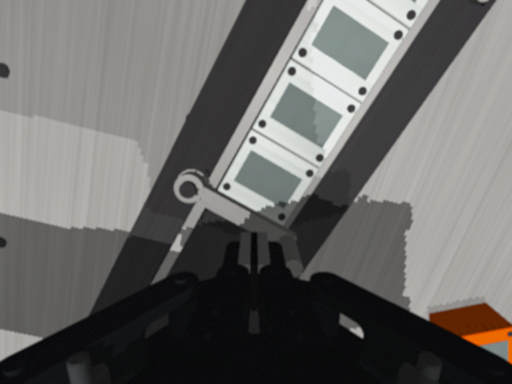

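View pics/m_s.png

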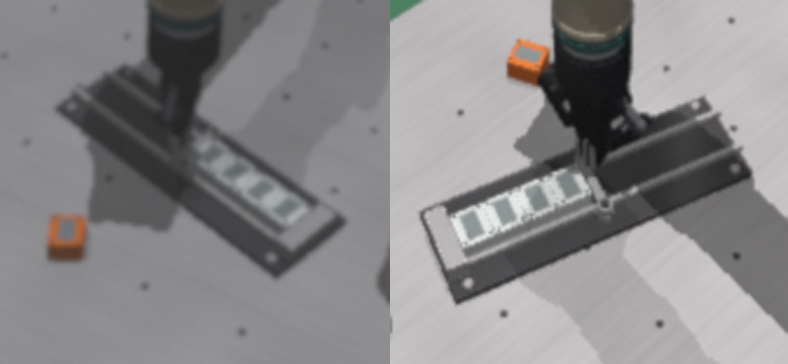

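Request:
step_arm(moves="-0.1 0 -0.12 0 0 0 0; -0.15 0 -0.2 0 0 0 0; -0.15 0 -0.2 0 0 0 0; 0 -0.5 0 0 0 0 0; 0 -0.6 0 0 0 0 0; 0 -0.6 -0.4 0 0 0 0; 0 -0.6 -0.6 0 0 0 0; 0 0 0 0 0 0 0; 0 0 0 0 0 0 0")

```text
clock: 16.1
eef_pos: [564.8, -22.4, 151.4]
tool_rot: [-1.574, 0.001, 0.248]
force: [-0.0, 0.4, -0.7]
width: -0.4
```

```bash
python3 look.py n
python3 - <<'E'
from h import *
s=ctrl.read_state()
for n in("wrist","side","scene"):
    p=get_image(n)
    if n=="wrist":
        q=wcam(p,s)
        img=cv2.resize(p["color"],None,fx=1.5,fy=1.5,interpolation=2)
        f=lambda x,y,z:tuple(int(v*1.5) for v in proj(q,np.r_[tow(x,y),z]))
        cv2.line(img,f(-3,34,26),f(-3,-28,26),(0,0,255),1)
        cv2.circle(img,f(-3,-28,56),4,(0,0,255),1)
        for x in(6,42,78,114,150):cv2.line(img,f(x,-20,33),f(x,20,33),(0,255,0),1)
        cv2.imwrite("pics/o.png",img)
    for t in("keeper_pin","keeper_pivot","blank1"):print(n,t,[(tofix(q["position"]).round(1).tolist(),round(q["conf"],2)) for q in nets.place_of(p,t)][:5])
E
```

```text
16.1 tcp [564.8 -22.4 151.4] [-1.574e+00  1.000e-03  2.480e-01] F [-0.   0.4 -0.7] w -0.4 fix [-85.3 -32.9]
wrist keeper_pin [([-0.2, -22.5], 0.84)]
wrist keeper_pivot [([-3.7, 35.6], 0.6)]
wrist blank1 [([-2.6, -174.0], 0.93), ([59.6, 5.3], 0.75), ([2.6, 3.6], 0.75), ([21.8, 2.8], 0.74)]
side keeper_pin [([-2.6, -24.5], 0.65), ([100.4, 1.5], 0.22)]
side keeper_pivot [([-1.4, 37.5], 0.97), ([131.1, 1.7], 0.29)]
side blank1 [([133.5, 4.3], 0.83), ([25.9, 7.4], 0.8), ([-5.1, -175.0], 0.75), ([61.5, 3.8], 0.73), ([97.4, -0.2], 0.53)]
scene keeper_pin [([-5.9, -21.9], 0.67)]
scene keeper_pivot [([-3.6, 33.2], 0.81)]
scene blank1 [([133.7, 6.2], 0.68), ([95.2, 1.8], 0.67), ([23.1, 7.2], 0.55), ([57.5, 2.0], 0.45)]
```

View pics/o.png

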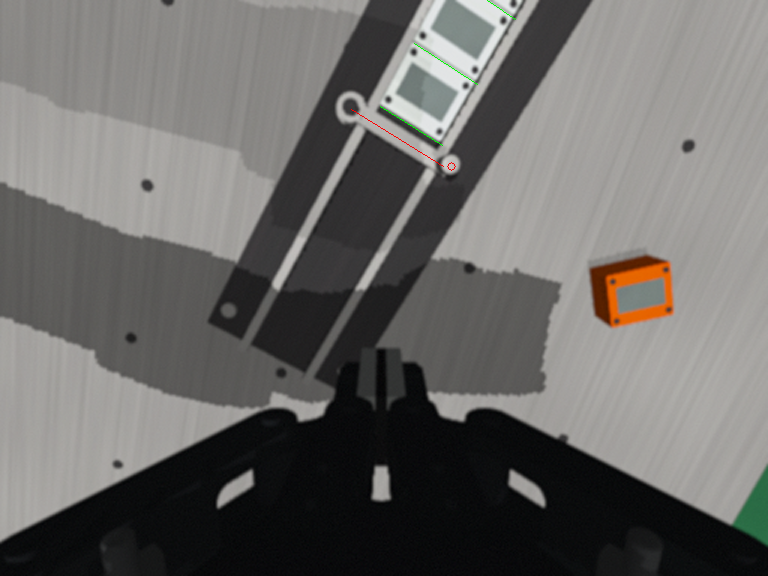

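View pics/n_s.png

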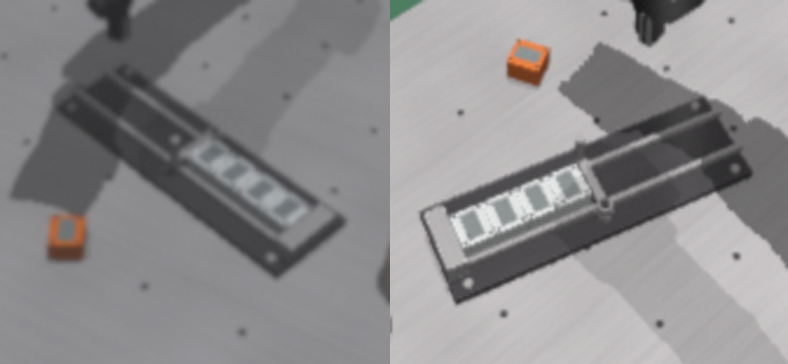

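Run:
```python
from h import *
s=ctrl.read_state();p=get_image("wrist");q=wcam(p,s)
z=lambda u,v:(u/1.5,v/1.5)
a=unproj(q,z(350,106),26);b=unproj(q,z(450,163.5),56)
d=tofix(b)-tofix(a);print(tofix(a),tofix(b),np.degrees(np.arctan2(d[1],d[0]))%360)
for uv in((381,106),(441,144),(415,43),(476,82)):print(tofix(unproj(q,z(*uv),33)))
```

```text
[-1.81349053 34.19505595] [ -2.38461191 -28.01004128] 269.4739671393895
[ 6.19611371 18.49620762]
[  5.91954941 -20.76010438]
[42.11161168 18.34933573]
[ 42.46804877 -20.2179584 ]
```

Keeper is at 269.5° in the fixture frame (closed is 270°), and blank 4's rear edge is at x ≈ 6 mm (home). I'm handing it in.

```bash
python3 -c "
from cell import ctrl
print(ctrl.finish_job(), ctrl.read_state()['clock'])"
```

```text
the job is handed in; nothing more can be done
the job is handed in; nothing more can be done
```

I pushed the four blanks as one train against the end stop, swung the keeper closed by its pin, backed the gripper off and up, and handed the job in. The clock stood at about 16 s; no verdict is reported.

- **Blanks:** I pushed from behind with shut fingers. At the end the tool stopped moving and the force rose from about 2 N to 7 N. In the last wrist picture the rear edge of blank 4 is at fixture x ≈ 6.0 mm, where 6 is home, and the joint between blanks 3 and 4 is at ≈ 42 mm. No gaps showed in the row.
- **Keeper:** The pin followed its arc and met its limit with about 7 N. Measured from pixels afterwards, the bar points to 269.5°, where 270° is closed. That is about 2.19 rad.
- **Robot and bystanders:** The gripper ended at z ≈ 151 mm, clear of everything, with no force reading. I never moved near the jar, mouse or sleeve, and the orange look-alike is still in place.
- **Readings that disagreed:** The network positions for the blanks and pin were up to about 7 mm off sideways from my pixel measurements. They agreed along the channel within about 4 mm, except for one stray wrist-camera blank reading. I relied on the pixel measurements and the contact forces.

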